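Collars onto a pedestal foot's spindle

ROBOT

A 6-joint arm with a two-finger parallel gripper is mounted at the origin on the work surface. World frame = base frame: x ahead of the robot, y to its left, z up, the work surface at z = 0. Lengths are in m, angles in rad, forces in N, time in s.
With the tool pointing down it reaches from about 0.375 to 0.925 m from the base axis. Payload 5.7 kg.
Tool frame: the origin (TCP) lies midway between the tips of the shut fingers; the grasp point (between the pads) lies 19 mm behind it; z points along the fingers, y is the line along which they close (so a half turn about z gives the same grasp; the last joint's range is limited). The gripper opens to 88 mm and grips with 3 to 60 N. Pads are 20 mm wide; open, the fingers measure 115 mm over their backs; the gripper's body (75 mm by 178 mm) begins 61 mm behind the grasp point.
Start: joints at [-1.399, 0.359, 1.51, -0, 1.272, -0.115], TCP at [0.17, -0.575, 0.183] pointing down, gripper open.
Joint ranges: [-2.97, 2.97], [-1.01, 2.36], [0.21, 2.38], [-0.96, 4.11], [0.2, 2.71], [-2.98, 2.98]. Speed limits (rad/s): [2.39, 2.39, 3.14, 3.14, 3.14, 3.14].

INTERFACE

Orientations are given as a unit quaternion [x, y, z, w].
In Python, from bench import move_ptp, servo_line, goto_joints, move_gripper, sleep, inverse_kinematics, capture, PlanningError, close_job, spot_in, silhouettes, current_clock, current_joint_pos, current_qvel, current_joint_torque, current_position, current_orientation, current_force, current_torque, current_finger_gap, current_grip_force gives the robot as it stands. Calls block until the motion is done:
- move_ptp(position, orientation): joint-space move of the TCP to a pose.
- servo_line(position, orientation=None, rate=0.15, contact_N=None): straight line of the TCP; orientation=None keeps the orientation; rate is the mean speed in m/s. With contact_N (N) it stops when the force on the tool has changed by that much, and returns True; else False.
- goto_joints(angles): joint-space move.
- move_gripper(opening): finger opening in m; the grip force is fixed at half the most; returns when the fingers have stopped.
- sleep(seconds).
- inverse_kinematics(position, orientation): joint angles nearest the present ones, or None.
- capture(name): name is "side" or "top" or "wrist"; returns a dict with "image" (384x512x3 uint8, blue, green, red), "range_z" (384x512 float32, m along the optical axis (not along the pixel's ray), 0 where there is no reading), "intrinsics" (3x3 intrinsics, pixels), "k1" (the pictures are not rectified: a ray, as slopes to the right and down, at radius r is drawn at 1 + k1 r^2 times it, then the intrinsics apply), "R" (3x3) and "t" (3): a world point X has camera coordinates R X + t. Camera axes: x right, y down, z forward; pixel columns grow to the right and rows downward; lengths in m; the calibration is good to about 2 mm. A picture is of the moment at which its call begins.
A pose or a line that the arm cannot do raises PlanningError and nothing moves.
- close_job(): hands the job in; it is judged then, once.
Trained networks look in the newest picture that a camera, given by its name, has taken for a name from the list of things; names that differ only in an ending like _2 or _b are one class to them, and where a whole thing is asked for, a point or a joint stands for the part that bears it (a point fixed in the world has none). Each returns a list of dicts, best first, with "conf" (0 to 1); they miss things now and then, are a little off and sometimes report something else, mostly with a low value. They report only what shows in the picture. A call takes as long as a camera call. They do not tell look-alikes from the thing itself.
- spot_in(camera, query): "xy" ([column, row] in pixels, amid what is visible of it).
- silhouettes(camera, query): "region" (384x512 bool, what is visible of it) and "xy" ([column, row] in pixels, amid what is visible of it).
Readings, each from a call of its own:
- current_clock(): time.
- current_joint_pos(): joint angles.
- current_qvel(): joint speeds.
- current_joint_torque(): joint torques, N m.
- current_position(): TCP position.
- current_orientation(): TCP orientation.
- current_force(): force on the tool from outside, world axes, zero at the start.
- current_torque(): the same for the moment, N m.
- current_finger_gap(): finger opening in m.
- current_grip_force(): force on a finger pad.
Only numpy, scipy, OpenCV 4.12 (cv2) and the standard library are available. Lean on these libraries where they do the work, as an engineer would, in place of code of your own. Each camera call takes 0.05 s, during which the arm holds its last target. There are 200 camera calls.

TASK

Fit the pedestal foot on the furniture repair bench: thread the dark wood collar over the foot's steel spindle and lower it fully home, flat on the foot, before letting go of it, then do the same with the brass collar so that it rests flat on top of the wood one. Leave the steel collar where it lies.

Things in the scene. Friction and masses are not known exactly. Their poses are not given: they have to be found in the camera images.
- foot_seat (a point): The seat of the pedestal foot: a dark wood square slab, 130 x 130 mm and 26 mm thick, fixed to the bench at any yaw, with a bright steel spindle standing upright in its middle (12 mm diameter, 60 mm tall above the slab, its last 6 mm tapered). This point lies on the spindle's axis at the slab's upper face, 26 mm above the bench; z is up along the spindle.
- wood_collar: Dark brown wood collar lying flat on the bench: a plain ring, 56 mm outer diameter, 34 mm bore right through, 28 mm high, about 35 g, rigid. Origin at the centre of its underside, z along its axis (up). Home: origin at the seat.
- brass_collar: Brass-coloured (yellow metal) collar lying flat on the bench: a plain ring, 50 mm outer diameter, 34 mm bore right through, 20 mm high, about 170 g, rigid. Origin at the centre of its underside, z along its axis (up). Home: origin 28 mm above the seat, on the wood collar.
- steel_collar: Silver-grey steel collar lying flat on the bench, of the same shape and size as the brass one (50 mm outer diameter, 34 mm bore, 20 mm high); not wanted here. Origin at the centre of its underside, z along its axis (up). The three collars lie at least 90 mm apart, centre to centre, in any order.
Things that resemble listed ones, but are neither listed nor needed, are in the scene too. What is shaped like the wood_collar but purple is not meant. There is more than one size of the brass_collar; the one meant has the size given above.

How it is judged:
On the way, in this order (a step that is already met when the one before it is completed fails the run):
1. the dark wood collar is home on the foot, round the spindle, and released (horizontal distance between wood_collar and foot_seat below 0.014 m and z of wood_collar in the frame of foot_seat between -0.005 and 0.005 m and angle between wood_collar's own z axis and vertical below 0.17 rad and contact force between the fingers and wood_collar below 0.05 N and linear speed of wood_collar below 0.03 m/s), for 0.2 s.
2. the brass collar is home on the wood collar, round the spindle, and released (horizontal distance between brass_collar and foot_seat below 0.014 m and z of brass_collar in the frame of foot_seat between 0.023 and 0.033 m and angle between brass_collar's own z axis and vertical below 0.17 rad and contact force between the fingers and brass_collar below 0.05 N and linear speed of brass_collar below 0.03 m/s), for 0.2 s.
At the end, for the whole second after the job is handed in: Wood collar flat on the foot, brass collar flat on the wood collar, each underside within 5 mm of its home height, centre within 14 mm of the spindle's axis, tilted under 0.17 rad, released and at rest; steel collar within 20 mm of where it lay (all of step 1 and all of step 2 and distance of steel_collar from where it was at the start of the episode below 0.02 m); the robot touches nothing.
It fails at once if the wood collar is let go over the spindle more than 15 mm above its home (horizontal distance between wood_collar and foot_seat below 0.03 m and z of wood_collar in the frame of foot_seat above 0.015 m and contact force between the fingers and wood_collar below 0.02 N).
It fails at once if the brass collar is let go over the spindle more than 15 mm above its home (horizontal distance between brass_collar and foot_seat below 0.03 m and z of brass_collar in the frame of foot_seat above 0.043 m and contact force between the fingers and brass_collar below 0.02 N).
It fails at once if the steel collar is moved by 20 mm or more (distance of steel_collar from where it was at the start of the episode above 0.02 m).
It also fails if it takes over 61 s, if anything falls off the work surface, if the arm or the gripper's body presses on something with over 40 N, if the wrist force passes 120 N, or if a joint passes its speed limit or range.

## Working session

There is one attempt and no reset: what is moved stays moved. The work goes in short steps, each a Python script; the robot and the scene stay as the last script left them, time stands still between calls to the robot, and variables do not carry over. Pictures are saved under pics/ and viewed, at most 10 in all, crops included, and the job is handed in when it is done.

```bash
mkdir -p pics
cat > h.py <<'E'
import numpy as np, cv2
from bench import *
def cloud(c):
    K,k1,R,t=[np.array(c[k]) for k in("intrinsics","k1","R","t")]
    v,u=np.mgrid[0:384,0:512].astype(float)
    d=np.array([float(k1),0,0,0,0])
    n=cv2.undistortPoints(np.stack([u.ravel(),v.ravel()],1)[:,None],K,d)[:,0]
    z=c["range_z"].reshape(-1,1)
    P=(np.hstack([n,np.ones_like(z)])*z-t.reshape(1,3))@R
    P[z[:,0]<=0]=np.nan
    return P.reshape(384,512,3)
def ring(P,m):
    """centre by circle through the top-face points"""
    Q=P[m]; Q=Q[~np.isnan(Q[:,0])]
    zt=np.percentile(Q[:,2],90); T=Q[abs(Q[:,2]-zt)<.004]
    (x,y),r=cv2.minEnclosingCircle(T[:,:2].astype(np.float32))
    return x,y,zt,2*r,len(T)
E
python3 - <<'E'
from h import *
c=capture("top");s=capture("side")
cv2.imwrite("pics/a.png",np.vstack([c["image"],s["image"]])[:, :] if 0 else cv2.resize(np.hstack([c["image"],s["image"]]),(800,300)))
cv2.imwrite("pics/top.png",c["image"])
for cam,cc in(("top",c),("side",s)):
  P=cloud(cc)
  for q in("wood_collar","brass_collar","steel_collar","foot_seat"):
    for d in silhouettes(cam,q):
      m=d["region"];b=cc["image"][m].mean(0).round()
      print(cam,q,round(d["conf"],2),np.round(d["xy"]),b,np.round(ring(P,m),4),np.round(np.nanmedian(P[m],0),3))
E
```

```text
top wood_collar 0.67 [248. 229.] [43. 56. 76.] [4.668e-01 7.300e-02 3.010e-02 5.520e-02 1.990e+02] [0.466 0.074 0.027]
top wood_collar 0.58 [243. 194.] [100.  50.  84.] [5.601e-01 8.070e-02 3.020e-02 5.560e-02 1.870e+02] [0.558 0.077 0.027]
top brass_collar 0.68 [167. 223.] [ 33. 103. 113.] [4.888e-01 2.435e-01 2.290e-02 4.990e-02 1.140e+02] [0.488 0.245 0.019]
top brass_collar 0.55 [138. 222.] [ 30.  95. 105.] [4.791e-01 3.462e-01 1.490e-02 3.070e-02 3.200e+01] [0.48  0.338 0.013]
top steel_collar 0.49 [204. 157.] [105. 101. 104.] [6.468e-01 1.700e-01 2.230e-02 5.080e-02 1.220e+02] [0.647 0.171 0.019]
top steel_collar 0.24 [167. 220.] [ 35. 103. 113.] [4.892e-01 2.439e-01 2.280e-02 5.020e-02 1.200e+02] [0.49  0.244 0.019]
top foot_seat 0.78 [364. 224.] [41. 51. 71.] [ 4.910e-01 -2.226e-01  2.890e-02  1.764e-01  1.810e+03] [ 0.49  -0.222  0.026]
side wood_collar 0.84 [288. 213.] [24. 39. 50.] [4.671e-01 7.710e-02 2.870e-02 5.320e-02 1.570e+02] [0.467 0.09  0.02 ]
side wood_collar 0.61 [251. 208.] [57. 41. 61.] [5.61e-01 8.29e-02 2.86e-02 5.82e-02 1.76e+02] [0.559 0.095 0.022]
side brass_collar 0.97 [254. 266.] [ 36.  82. 107.] [4.907e-01 2.461e-01 2.050e-02 5.130e-02 2.170e+02] [0.489 0.251 0.014]
side brass_collar 0.77 [246. 305.] [ 41.  89. 113.] [4.794e-01 3.485e-01 1.420e-02 3.420e-02 1.470e+02] [0.479 0.349 0.01 ]
side steel_collar 0.59 [203. 224.] [69. 78. 84.] [6.472e-01 1.705e-01 2.060e-02 5.160e-02 1.570e+02] [0.645 0.174 0.015]
side foot_seat 0.71 [305. 163.] [30. 45. 59.] [ 4.918e-01 -2.231e-01  2.770e-02  1.775e-01  7.900e+02] [ 0.488 -0.198  0.026]
```

View pics/top.png

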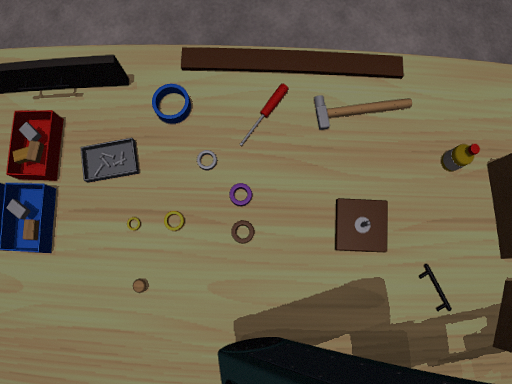

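View pics/a.png

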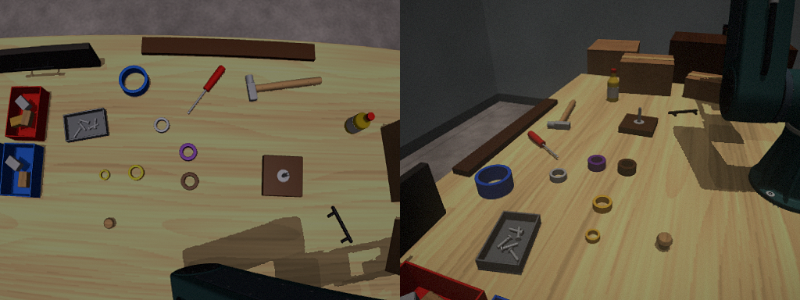

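The top view shows the wanted wood ring at (243,232), with the purple look-alike at (241,194). The large brass ring is at (174,221) and the small one at (134,224). Steel is at (207,160), and the foot with its spindle is near (362,225). Next is a closer look with the wrist camera at the foot and then the wood collar.

```bash
cat >> h.py <<'E'
from scipy.spatial.transform import Rotation as Ro
def down(yaw): return (Ro.from_euler('z',yaw)*Ro.from_euler('x',np.pi)).as_quat()
Q=down(0)
def spindle(P,c,zlo=.04):
    m=(np.hypot(P[...,0]-c[0],P[...,1]-c[1])<.05)&(P[...,2]>zlo)&(P[...,2]<.1)
    return P[m]
E
python3 - <<'E'
from h import *
for cam in("top","side"):
    S=spindle(cloud(capture(cam)),(.491,-.222)); print(cam,len(S),np.median(S,0) if len(S) else 0,S.min(0) if len(S) else 0,S.max(0) if len(S) else 0)
for p in([.49,-.222,.25],[.467,.074,.2]):
    for y in(0,np.pi): print(inverse_kinematics(p,down(y)))
move_ptp([.47,-.222,.27],Q)
c=capture("wrist");P=cloud(c);cv2.imwrite("pics/w1.png",c["image"])
S=spindle(P,(.491,-.222)); print(len(S),np.median(S,0),S.min(0),S.max(0))
for d in silhouettes("wrist","foot_seat"): print(d["conf"],d["xy"],ring(P,d["region"]))
np.save("foot_P.npy",P)
move_ptp([.467,.074,.22],Q)
c=capture("wrist");P=cloud(c);cv2.imwrite("pics/w2.png",c["image"])
for d in silhouettes("wrist","wood_collar"): print(d["conf"],d["xy"],ring(P,d["region"]),c["image"][d["region"]].mean(0))
print(current_joint_pos(),current_clock())
cv2.imwrite("pics/w.png",cv2.resize(np.hstack([cv2.imread("pics/w1.png"),c["image"]]),(800,300)))
E
```

```text
top 33 [ 0.49079359 -0.22175409  0.07665633] [ 0.48729247 -0.22992113  0.04154571] [ 0.49573548 -0.21888447  0.08805727]
side 59 [ 0.49149358 -0.21973346  0.06481029] [ 0.48674941 -0.22577977  0.04070251] [ 0.49833458 -0.21521606  0.08610136]
[-5.53829708e-01  2.13431644e-01  1.55013444e+00 -4.44089210e-16
  1.37802657e+00  1.01696662e+00]
[-0.55382971  0.21343164  1.55013444  0.          1.37802657 -2.12462603]
[ 1.09115543e-02  1.57458853e-01  1.75096694e+00 -4.44089210e-16
  1.23316686e+00  1.58170788e+00]
[ 0.01091155  0.15745885  1.75096694  0.          1.23316686 -1.55988477]
73 [ 0.49476869 -0.22631377  0.08305406] [ 0.48709192 -0.23112717  0.04112614] [ 0.49878533 -0.22040507  0.08767669]
0.68 [259.0, 145.2] (0.49300190806388855, -0.22646567225456238, np.float64(0.027720213758291912), 0.17697030305862427, 6106)
0.7 [260.9, 173.2] (0.4689333736896515, 0.07111752778291702, np.float64(0.02919933354947343), 0.055649708956480026, 712) [49.62571104 67.91922639 92.53469852]
0.59 [252.7, 89.4] (0.5607171058654785, 0.07842690497636795, np.float64(0.029541575454360185), 0.05598079413175583, 791) [165.74367437  90.51815182 147.06710671]
[ 8.73596516e-03  1.38407184e-01  1.72090403e+00 -3.93254519e-04
  1.28149390e+00  1.58124748e+00] 3.675
```

View pics/w.png

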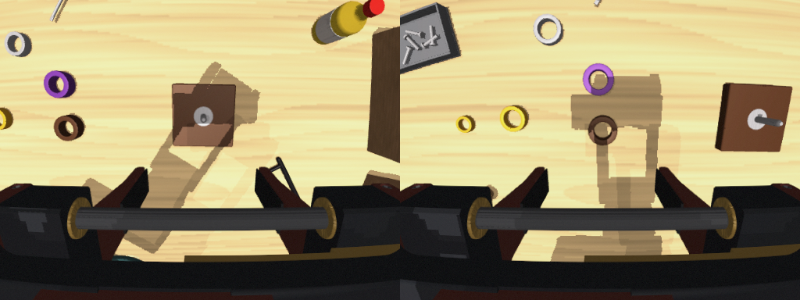

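The wrist view shows the foot and spindle at (204,117) in the left half, and the wood ring at (602,130) in the right half with purple above it at (598,80). The cameras agree to about 3 mm, against a bore clearance of 11 mm. I'll grasp the wood collar and take it over the spindle.

Run:
```python
from h import *
X,Y=.468,.073
servo_line([X,Y,.08],Q,rate=.2)
print(servo_line([X,Y,.004],Q,rate=.06,contact_N=6),current_position())
move_gripper(.03); print(current_finger_gap(),current_grip_force())
z0=current_position()[2]
servo_line([X,Y,z0+.16],rate=.15)
c=capture("wrist")
P=cloud(c)
for d in silhouettes("wrist","wood_collar"): print(d["conf"],d["xy"],ring(P,d["region"]))
print(current_finger_gap(),current_grip_force(),current_force(),z0)
servo_line([.492,-.224,z0+.16],rate=.2)
c=capture("wrist");s=capture("side")
cv2.imwrite("pics/g1.png",cv2.resize(np.hstack([c["image"],s["image"]]),(800,300)))
print(current_position(),current_clock())
```

```text
False [0.46834686 0.07299996 0.00433031]
0.03018978161801011 0.0
0.89 [255.6, 180.4] (0.4685015380382538, 0.07101733982563019, np.float64(0.029171899821676922), 0.055804722011089325, 935)
0.81 [247.2, 85.9] (0.5605077147483826, 0.07825008034706116, np.float64(0.029535138632352295), 0.05458218604326248, 1037)
0.02978804657438391 0.0 [ 0.33037538 -0.6225475  -0.70291205] 0.003978806708627963
[ 0.49191116 -0.22304148  0.16400876] 10.0
```

View pics/g1.png

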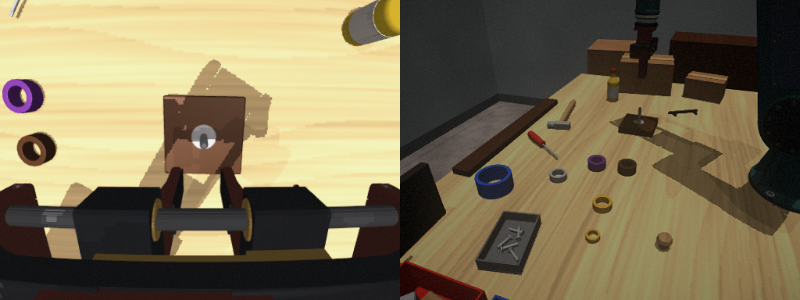

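The fingers closed on nothing and the ring did not move, so either the tool frame or my location is off. I'll check it by going back above the ring and projecting the TCP into the pictures.

```bash
cat >> h.py <<'E'
def proj(c,X):
    R=np.array(c["R"]);rv,_=cv2.Rodrigues(R)
    return cv2.projectPoints(np.float64([X]),rv,np.array(c["t"],float).reshape(3,1),np.array(c["intrinsics"],float),np.array([float(c["k1"]),0,0,0]))[0].ravel()
E
python3 - <<'E'
from h import *
servo_line([.468,.073,.10],Q,rate=.3)
w=capture("wrist");s=capture("side");p=np.array(current_position())
R=Ro.from_quat(current_orientation()).as_matrix();print(p,R.round(2).tolist(),current_finger_gap())
out=[]
for c in(w,s):
    im=c["image"].copy()
    for X,col in((p,(0,0,255)),(p-[0,0,.019],(0,0,255)),([.468,.073,.028],(0,255,0)),(p+R[:,1]*.015,(255,0,0)),(p-R[:,1]*.015,(255,0,0))):
        q=proj(c,X);cv2.circle(im,tuple(int(v) for v in q),3,col,1);print(q.round())
    out.append(im)
cv2.imwrite("pics/p1.png",np.hstack([cv2.resize(out[0],(400,300)),cv2.resize(out[1][100:250,200:400],(400,300))]))
Pw=cloud(w);Ps=cloud(s)
M=(abs(Ps-p)<[.1,.1,.06]).all(2)&(Ps[...,2]>.06)
print(M.sum(),np.nanmin(Ps[M],0),np.nanmedian(Ps[M],0),np.nanmax(Ps[M],0))
E
```

```text
[0.46850395 0.07196351 0.10030906] [[1.0, -0.0, 0.0], [-0.0, -1.0, -0.0], [0.0, 0.0, -1.0]] 0.030005295850326533
[258. 210.]
[258. 203.]
[257. 188.]
[277. 210.]
[238. 210.]
[292. 181.]
[291. 189.]
[290. 209.]
[293. 178.]
[290. 185.]
125 [0.45750411 0.04938067 0.14010401] [0.46466394 0.09671578 0.15072877] [0.48007511 0.10034384 0.16027212]
```

View pics/p1.png

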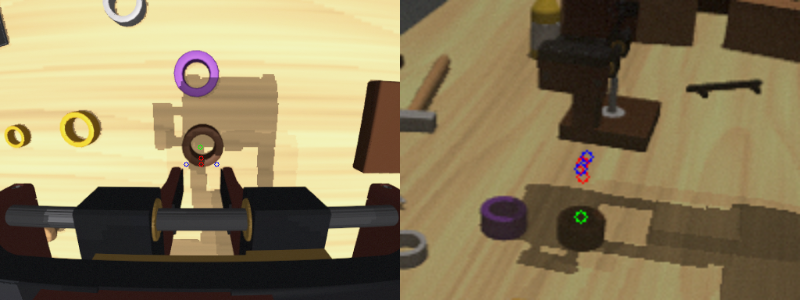

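The projected TCP (red) floats about 40 mm below the real fingertips, and the side depth puts the lowest finger point at z=0.140 with the TCP reported at 0.100. x and y agree. So the fingers end about 40 mm short of the stated TCP. I'll check that with the wrist depth, then descend under a contact guard.

Run:
```python
from h import *
p=np.array(current_position())
for cam in("wrist","side"):
    P=cloud(capture(cam)).reshape(-1,3)
    T=P[(abs(P[:,0]-p[0])<.014)&(abs(P[:,1]-p[1])<.04)&(P[:,2]>.05)&(P[:,2]<.2)]
    print(cam,len(T),np.percentile(T[:,2],[0,1,3,10,50]) if len(T) else 0)
move_gripper(.088)
X,Y=.468,.073
try:
    print(servo_line([X,Y,-.015],Q,rate=.1,contact_N=6),current_position())
    print(servo_line([X,Y,-.045],Q,rate=.02,contact_N=4),current_position(),current_force())
except PlanningError as e: print("plan",e)
print(current_clock())
```

```text
wrist 2409 [0.13929193 0.14062042 0.14268718 0.14912086 0.17616808]
side 319 [0.13986231 0.14072034 0.14279554 0.14627156 0.16521253]
False [ 0.46853361  0.07300721 -0.01454807]
True [ 0.46791871  0.07298928 -0.03886906] [-0.2949937   0.49920223  6.3973555 ]
14.7667
```

Tip contact at TCP z ≈ -0.039 confirms an offset of 39.5 mm. Now I'll grip and lift.

Run:
```python
from h import *
X,Y=.468,.073
servo_line([X,Y,-.035],Q,rate=.03)
z0=current_position()[2]
move_gripper(.03); print(z0,current_finger_gap(),current_grip_force())
if current_finger_gap()>.05:
    servo_line([X,Y,z0+.13],rate=.15)
    servo_line([.492,-.224,z0+.13],rate=.25)
    print(current_finger_gap(),current_grip_force(),current_position())
    c=capture("wrist");s=capture("side");P=cloud(c)
    S=spindle(P,(.492,-.224),.06); S=S[S[:,2]<.09]; print("spindle",len(S),np.median(S,0) if len(S) else 0)
    for d in silhouettes("wrist","wood_collar"): print(d["conf"],d["xy"],np.round(ring(P,d["region"]),4),np.nanmin(P[d["region"]],0))
    cv2.imwrite("pics/g2.png",np.hstack([cv2.resize(c["image"],(400,300)),cv2.resize(s["image"][50:200,200:400],(400,300))]))
print(current_clock())
```

```text
-0.034904932132407175 0.05592142067675895 29.999708868563175
0.05564601074306839 29.999790424481034 [ 0.49143772 -0.2226046   0.09480201]
spindle 0 0
0.82 [8.0, 124.5] [5.563e-01 5.790e-02 1.680e-02 3.630e-02 1.450e+02] [ 5.34116207e-01  4.87826960e-02 -5.12924597e-04]
0.64 [257.6, 215.4] [ 4.923e-01 -2.234e-01  1.589e-01  5.570e-02  3.242e+03] [ 0.39083257 -0.27992555 -0.00120413]
18.175
```

View pics/g2.png

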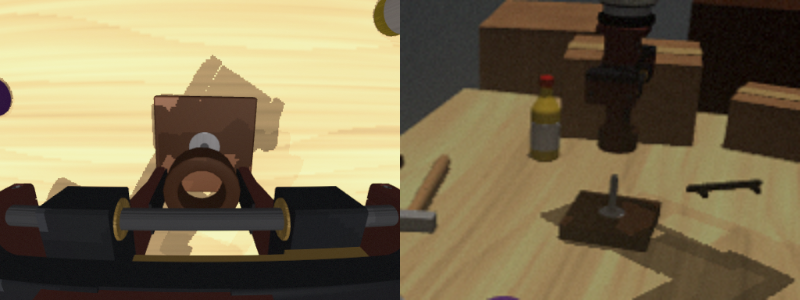

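The collar is held level in the fingers, at (202,180) on the left, and the spindle is directly below it on the right at (613,190). The wrist camera puts the two axes within 3 mm of each other. Lowering it now.

Run:
```python
from h import *
F=[.492,-.225]; zh=-.0349+.026
print(servo_line(F+[zh+.012],rate=.08,contact_N=6),current_position())
if current_position()[2]<zh+.02:
    print(servo_line(F+[zh-.006],rate=.02,contact_N=4),current_position(),current_force())
    if abs(current_position()[2]-zh)<.005:
        move_gripper(.07); sleep(.3); print("released",current_finger_gap())
        servo_line(F+[zh+.1],rate=.15)
        s=capture("side");P=cloud(s)
        for d in silhouettes("side","wood_collar"): print(d["conf"],d["xy"],np.round(ring(P,d["region"]),4))
        cv2.imwrite("pics/r1.png",cv2.resize(s["image"][50:200,200:400],(400,300)))
print(current_clock())
```

```text
False [ 0.49244106 -0.22524462  0.00357853]
True [ 0.49191267 -0.22498255 -0.00936437] [ 0.73597369 -0.78274842  3.40599665]
released 0.07014350905469934
0.98 [251.5, 205.5] [5.606e-01 8.090e-02 2.860e-02 5.830e-02 1.880e+02]
0.59 [303.4, 148.5] [ 4.916e-01 -2.207e-01  5.500e-02  5.810e-02  9.600e+01]
21.7833
```

View pics/r1.png

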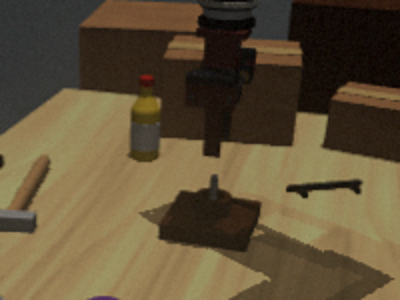

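The wood collar sits flat on the foot at (213,200), with its top at z=0.055 as expected. Now the brass one.

Run:
```python
from h import *
X,Y=.490,.2445
servo_line([X,Y,.10],Q,rate=.3)
servo_line([X,Y,-.015],Q,rate=.12,contact_N=6)
print(servo_line([X,Y,-.0365],Q,rate=.03,contact_N=4),current_position())
z0=current_position()[2]
move_gripper(.03); print(z0,current_finger_gap(),current_grip_force())
if current_finger_gap()>.045:
    servo_line([X,Y,z0+.13],rate=.12)
    servo_line([.492,-.225,z0+.13],rate=.25)
    print(current_finger_gap(),current_grip_force(),current_position())
    c=capture("wrist");s=capture("side");P=cloud(c)
    for d in silhouettes("wrist","brass_collar"): print(d["conf"],d["xy"],np.round(ring(P,d["region"]),4))
    cv2.imwrite("pics/g3.png",np.hstack([cv2.resize(c["image"],(400,300)),cv2.resize(s["image"][50:200,200:400],(400,300))]))
print(z0,current_clock())
```

```text
False [ 0.49003828  0.24451738 -0.03651581]
-0.03651581355694498 0.049342581521290146 30.000090692192316
0.04929218003172625 29.999641282483935 [ 0.49178655 -0.22394581  0.09340666]
0.92 [255.8, 214.6] [ 4.925e-01 -2.245e-01  1.507e-01  5.000e-02  2.342e+03]
-0.03651581355694498 29.35
```

View pics/g3.png

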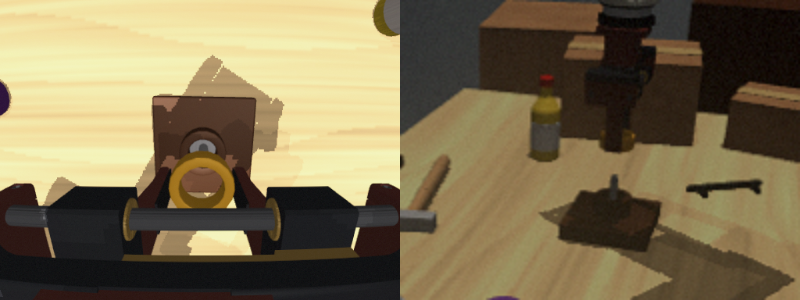

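The brass collar is held level at (202,181) on the left, above the wood collar and spindle at (613,190) on the right. Lowering it now.

Run:
```python
from h import *
F=[.492,-.225]; zh=-.0365+.054
print(servo_line(F+[zh+.012],rate=.06,contact_N=6),current_position())
if current_position()[2]<zh+.02:
    print(servo_line(F+[zh-.006],rate=.02,contact_N=4),current_position(),current_force())
    if abs(current_position()[2]-zh)<.005:
        move_gripper(.07); sleep(.3)
        servo_line(F+[zh+.12],rate=.15); sleep(.3)
        s=capture("side");w=capture("wrist")
        for n,c in(("side",s),("wrist",w)):
            P=cloud(c)
            for d in silhouettes(n,"brass_collar")+silhouettes(n,"steel_collar")[:1]: print(n,d["conf"],d["xy"],np.round(ring(P,d["region"]),4))
        cv2.imwrite("pics/r2.png",np.hstack([cv2.resize(w["image"],(400,300)),cv2.resize(s["image"][50:200,200:400],(400,300))]))
print(current_finger_gap(),current_clock())
```

```text
False [ 0.4923613  -0.22521024  0.02986783]
True [ 0.49193746 -0.22494322  0.01755541] [0.21338781 0.39997109 5.04847101]
side 0.55 [244.6, 302.2] [4.792e-01 3.494e-01 1.420e-02 3.380e-02 1.440e+02]
side 0.51 [303.5, 145.7] [ 4.922e-01 -2.205e-01  7.450e-02  4.990e-02  6.200e+01]
side 0.88 [201.7, 223.1] [6.457e-01 1.691e-01 2.060e-02 5.280e-02 1.450e+02]
wrist 0.57 [256.6, 202.0] [ 4.925e-01 -2.251e-01  7.510e-02  5.010e-02  1.000e+03]
wrist 0.4 [257.5, 159.1] [ 5.005e-01 -2.254e-01  5.470e-02  4.940e-02  1.670e+02]
0.06974020552045918 33.5833
```

View pics/r2.png

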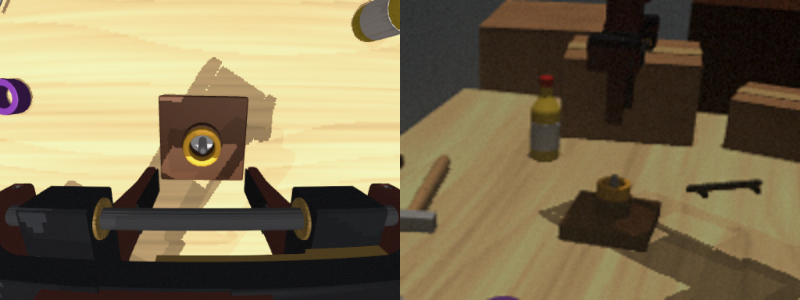

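The brass collar lies flat on the wood one, round the spindle, at (202,145) on the left and (613,188) on the right. Its top is at z≈0.0745, the steel collar hasn't moved and the gripper is clear.

```bash
python3 -c "
from bench import *
print(close_job())"
```

```text
the job is handed in; nothing more can be done
None
```

I fitted both collars and handed the job in: the wood collar sits flat on the foot, the brass collar flat on top of it round the spindle, and the steel collar was left where it lay; the one hitch was a first grasp that closed on air because the fingertips are about 40 mm short of the reported TCP, which I corrected for.

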